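# Turn the carrier plate until its notch finds the key

### The job

The round carrier plate rides cocked on the key of the press bolster because its notches are in the wrong place. Push it round on its spindle by the copper forming cup, without lifting it off, until the wide notch finds the key and the plate drops fully home and lies flat on the bolster; then let go of it. Leave the two slate blanks, the walnut block and the loose copper cup beside it where they are.

Things in the scene. Friction and masses are not known exactly. Their poses are not given: they have to be found in the camera images.
- bolster: Fixed dark cast iron disc, oiled (the plate slides on it with a friction coefficient of about 0.25), 200 mm diameter, 25 mm high. Origin: centre of its underside, z up. A fixed steel spindle, 20 mm diameter, stands 18 mm above its flat top in the centre. One steel key, a bar 22 mm wide, lies radially along the bolster's own +x, from 56 to 96 mm from the axis.
- key (a point): Point on top of the bolster's key, 66 mm from the spindle axis. The key stands 8 mm above the bolster's top, so 33 mm above the worktop; its outer end shows beyond the plate's rim.
- plate: Loose round aluminium plate, 150 mm diameter, 10 mm thick, about 0.45 kg, its 24 mm centre hole over the spindle, free to turn either way. Origin: centre of its underside, z up. Off the key's angle it rides on the key, tilted about 3.5 degrees, its centre some 4 to 5 mm high; at home it lies flat with its origin 25 mm above the worktop. Its rim has a wide notch at its +x and a narrow one.
- notch (a point): Middle of the wide notch (28 mm wide, cut from 53 mm off the centre out through the rim), at the plate's top face, 66 mm from its centre along its +x. Within about 2.5 degrees of the key the plate drops over it by its own weight. The other notch, 14 mm, 140 degrees anticlockwise from above, is too narrow for the key.
- cup (a point): Centre of the mouth of the copper forming cup fixed on the plate: 48 mm from the plate's centre along its -y, 36 mm above the plate's top face. The cup is round, 38 mm diameter at its foot and 42 mm at the rim, wall 3 mm.
- slab: Loose slate blank, rectangular, 90 x 60 x 16 mm, lying flat beside the bolster; origin at the centre of its underside. Bystander.
- round_blank: Loose slate blank, round, 80 mm diameter, 14 mm thick, lying flat; origin at the centre of its underside. Bystander.
- spacer: Loose walnut spacer block 100 x 50 x 40 mm high; origin at the centre of its underside. Bystander.
- spare_cup: Loose copper cup, 70 mm diameter, 50 mm high, standing upright on the worktop; origin at the centre of its underside. Bystander, not the cup on the plate.
Things that resemble listed ones, but are neither listed nor needed, are in the scene too. Of the things like the bolster, leave any that is blue or turquoise; of the rest the larger one is meant.

How it is judged:
By the outcome, as a careful person would: the job done as asked, in the order asked, and still so for the second after the job is handed in, with the robot touching nothing.
It also fails if it takes over 45 s, if anything falls off the work surface, if the arm or the gripper's body presses on something with over 40 N, if the wrist force passes 120 N, or if a joint passes its speed limit or range.

### The arm

A 7-joint arm with a two-finger parallel gripper is mounted at the origin on the work surface. World frame = base frame: x ahead of the robot, y to its left, z up, the work surface at z = 0. Lengths are in m, angles in degrees, forces in N, time in s.
With the tool pointing down it reaches from about 0.35 to 0.775 m from the base axis. Payload 3.1 kg.
Tool frame: the origin (TCP) lies on the centre line of the jaws, within the pads' length; the fingertips stand 17 mm ahead of it and the grasp point (between the pads) lies 2 mm behind it (robot.tip_reach is the distance from the TCP to the fingertips, in m); z points along the fingers, y is the direction in which the jaws open and shut (so a half turn about z gives the same grasp; the last joint's range is limited). The gripper opens to 85 mm and grips with 20 to 120 N. Pads are 22 mm wide; open, the fingers measure 114 mm over their backs; the gripper's body (76 mm by 85 mm) begins 54 mm behind the grasp point. The pads swing forward as they close: fully open they stand 13 mm farther back than shut.
Start: joints at [62.183, 17.813, 0.802, 86.603, -0.252, 75.585, -1.558], TCP at [0.236, -0.497, 0.248] pointing down, gripper open.
Joint ranges: [-154.91, 154.91], [-16.99, 109.72], [-72.82, 74.43], [7.12, 147.25], [-82.49, 262.49], [11.32, 116.49], [-174.64, 174.64]. Speed limits (degrees/s): [159.86, 159.86, 180, 180, 180, 180, 180].

### API

Orientations are given as [roll, pitch, yaw] about the fixed x, y, z axes, in that order (R = Rz(yaw) Ry(pitch) Rx(roll)).
In Python, from station import robot, fingers, vision, workorder, recognise gives the robot as it stands. Calls block until the motion is done:
- robot.move_to(position, orientation): joint-space move of the TCP to a pose.
- robot.line_to(position, orientation=None, velocity=0.15, f_stop=None): straight line of the TCP; orientation=None keeps the orientation; velocity is the mean speed in m/s. With f_stop (N) it stops when the force on the tool has changed by that much, and returns True; else False.
- robot.move_j(angles): joint-space move.
- fingers.gripper_to(opening, force=None): opening from 0.0 (shut) to 1.0 (fully open); force is the grip in N (None keeps the last); returns when the fingers have stopped.
- robot.pause(seconds).
- robot.inverse_kinematics(position, orientation): joint angles nearest the present ones, or None.
- vision.grab_frame(name): name is "scene" or "top"; returns the picture (400x640x3 uint8, red, green, blue); there is no depth.
- vision.calibration(name): a dict with "mtx" (3x3 intrinsics, pixels), "k1" (the pictures are not rectified: a ray, as slopes to the right and down, at radius r is drawn at 1 + k1 r^2 times it, then the intrinsics apply), "extrinsics" (4x4, takes a point from world to camera coordinates). Camera axes: x right, y up, looking along -z (the intrinsics and any distortion apply to the point x, -y, -z); pixel columns grow to the right and rows downward; lengths in m; the calibration is good to about 2 mm. A picture is of the moment at which its call begins. calibration takes no time and is no camera call.
A pose or a line that the arm cannot do raises robot.PlanningError and nothing moves.
- workorder.close_job(): hands the job in, once; it reports no verdict.
Trained networks look in the newest picture that a camera, given by its name, has taken for a name from the list of things; names that differ only in an ending like _2 or _b are one class to them, and where a whole thing is asked for, a point or a joint stands for the part that bears it (a point fixed in the world has none). Each returns a list of dicts, best first, with "p" (0 to 1); they miss things now and then, are a little off and sometimes report something else, mostly with a low value. They report only what shows in the picture. A call takes as long as a camera call. They do not tell look-alikes from the thing itself.
- recognise(label, camera): "rect" ([centre column, centre row, width, height] in pixels, round what is visible of it).
Readings, each from a call of its own:
- robot.current_time_s(): time.
- robot.current_joint_positions(): joint angles.
- robot.current_dq(): joint speeds.
- robot.current_joint_torque(): joint torques, N m.
- robot.current_tool_pos(): TCP position.
- robot.current_eef_rot(): TCP orientation.
- robot.current_contact_force(): force on the tool from outside, world axes, zero at the start.
- robot.current_torque(): the same for the moment, N m.
- robot.current_finger_gap(): opening from 0.0 (shut) to 1.0 (fully open).
Only numpy, scipy, OpenCV 4.12 (cv2) and the standard library are available. Lean on these libraries where they do the work, as an engineer would, in place of code of your own. Each camera call takes 0.05 s, during which the arm holds its last target. There are 200 camera calls.

## Working session

There is one attempt and no reset: what is moved stays moved. The work goes in short steps, each a Python script; the robot and the scene stay as the last script left them, time stands still between calls to the robot, and variables do not carry over. Pictures are saved under pics/ and viewed, about 8 in all and at most 12, crops included, and the job is handed in when it is done.

```bash
mkdir -p pics; cat > h.py <<'E'
from station import robot, fingers, vision, workorder, recognise
import numpy as np, cv2
def grab(n,f=None,crop=None,s=1):
    im=vision.grab_frame(n)
    if f:
        o=im[...,::-1]
        if crop: o=o[crop[1]:crop[3],crop[0]:crop[2]]
        cv2.imwrite('pics/'+f,cv2.resize(o,None,fx=s,fy=s,interpolation=cv2.INTER_CUBIC))
    return im
def proj(n,P):
    c=vision.calibration(n);P=np.atleast_2d(P);E=np.array(c['extrinsics']);q=P@E[:3,:3].T+E[:3,3]
    a=np.c_[q[:,0],-q[:,1]]/(-q[:,2:3]);a=a*(1+c['k1']*(a**2).sum(1,keepdims=True))
    K=np.array(c['mtx']);return a@K[:2,:2].T+K[:2,2]
def unproj(n,uv,z):
    c=vision.calibration(n);K=np.array(c['mtx']);uv=np.atleast_2d(uv).astype(float)
    d=(uv-K[:2,2])@np.linalg.inv(K[:2,:2]).T;a=d.copy()
    for _ in range(20): a=d/(1+c['k1']*(a**2).sum(1,keepdims=True))
    E=np.array(c['extrinsics']);R=E[:3,:3];o=-R.T@E[:3,3]
    r=np.c_[a[:,0],-a[:,1],-np.ones(len(a))]@R
    return o+r*((z-o[2])/r[:,2])[:,None]
E
python3 - <<'E'
from h import *
for n in('top','scene'):
    grab(n,n+'1.png')
    for l in('bolster','plate','notch','cup','key','spare_cup','slab','round_blank','spacer'):
        for d in recognise(l,n)[:3]:
            if d['p']>.3: print(n,l,round(d['p'],2),np.round(d['rect']),np.round(unproj(n,d['rect'][:2],.035)[0],3))
E
```

```text
top bolster 0.93 [312. 179.  62.  62.] [ 0.535 -0.042  0.035]
top bolster 0.78 [385. 250.  42.  43.] [ 0.316 -0.256  0.035]
top bolster 0.61 [231. 271.  66.  71.] [0.265 0.209 0.035]
top plate 0.57 [315. 178.  56.  46.] [ 0.539 -0.05   0.035]
top notch 0.91 [313. 180.  48.  53.] [ 0.533 -0.044  0.035]
top cup 0.77 [310. 178.  48.  50.] [ 0.539 -0.036  0.035]
top key 0.97 [232. 273.  68.  67.] [0.261 0.206 0.035]
top key 0.83 [314. 181.  62.  66.] [ 0.53  -0.046  0.035]
top key 0.64 [443. 256.  50.  43.] [ 0.292 -0.431  0.035]
top spare_cup 0.68 [396. 149.  22.  24.] [ 0.62  -0.3    0.035]
top slab 0.94 [188. 155.  32.  32.] [0.618 0.333 0.035]
top round_blank 0.95 [195. 205.  29.  26.] [0.467 0.314 0.035]
top spacer 0.62 [410. 200.  20.  36.] [ 0.463 -0.337  0.035]
scene bolster 0.65 [296. 235.  83.  63.] [ 0.553 -0.011  0.035]
scene bolster 0.64 [460. 260.  90.  70.] [0.292 0.242 0.035]
scene bolster 0.64 [299. 141.  49.  24.] [ 0.33  -0.386  0.035]
scene plate 0.67 [295. 226.  62.  44.] [ 0.54  -0.038  0.035]
scene notch 0.71 [295. 226.  61.  40.] [ 0.539 -0.04   0.035]
scene cup 0.7 [295. 227.  64.  41.] [ 0.543 -0.036  0.035]
scene key 0.94 [324. 168.  47.  35.] [ 0.346 -0.219  0.035]
scene key 0.93 [297. 236.  88.  66.] [ 0.555 -0.005  0.035]
scene key 0.92 [458. 257.  90.  72.] [0.288 0.234 0.035]
scene spare_cup 0.7 [216. 186.  27.  28.] [ 0.636 -0.289  0.035]
scene slab 0.94 [362. 372.  56.  42.] [0.636 0.357 0.035]
scene round_blank 0.93 [420. 336.  43.  40.] [0.501 0.352 0.035]
scene spacer 0.56 [267. 167.  41.  27.] [ 0.48  -0.3    0.035]
```

View pics/top1.png

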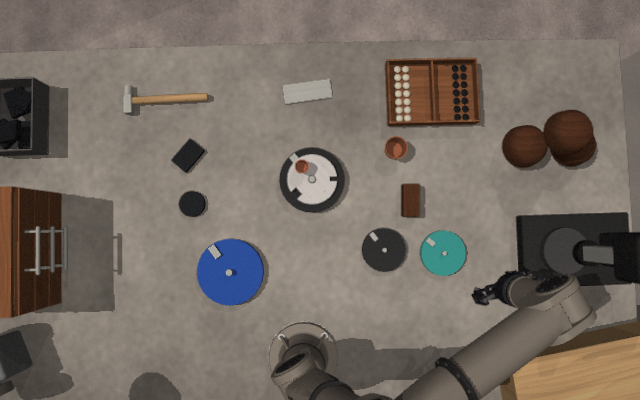

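View pics/scene1.png

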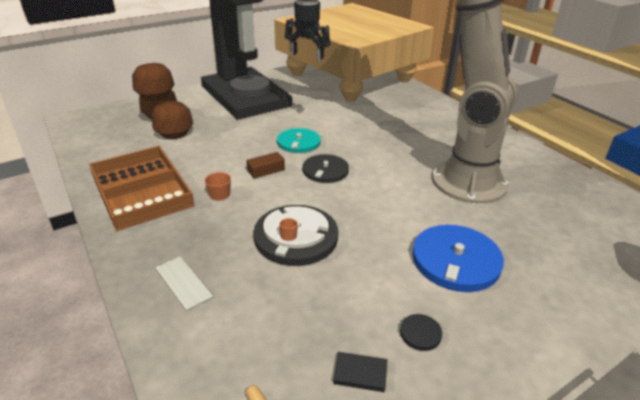

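The meant bolster is the dark disc at about (312,180) in the top picture. The cup on its plate is at (301,167), the key end at (293,158), and there are notches near (295,192) and (333,179). Next, a zoomed crop.

```bash
python3 - <<'E'
from h import *
grab('top','top2.png',(272,140,352,220),7)
print(unproj('top',[312,180],.043), unproj('top',[301.5,167],.07),unproj('top',[293,157.5],.033))
E
```

```text
[[ 0.53194082 -0.04132587  0.043     ]] [[ 0.56862181 -0.01132851  0.07      ]] [[0.60285232 0.01436086 0.033     ]]
```

View pics/top2.png

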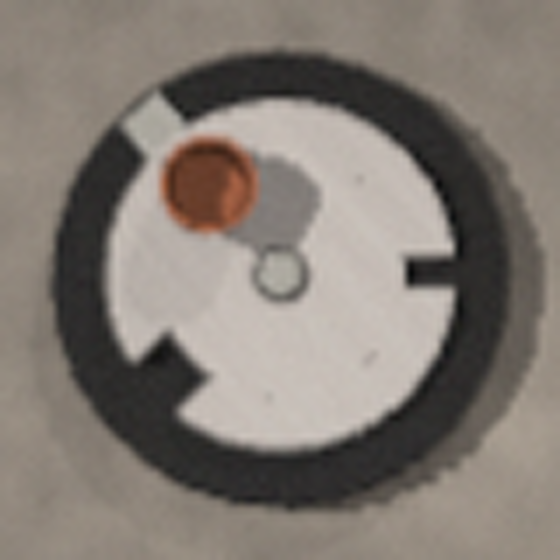

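The crop shows the spindle at (280,273), the cup mouth at (210,185), the key's outer end at (152,123), the wide notch at (170,375) and the narrow notch at (432,270). I'll compute the angles and check IK for a clockwise push, with the open jaws loosely caging the cup.

```bash
python3 - <<'E'
from h import *
f=lambda p:np.array([272+p[0]/7,140+p[1]/7])
U=lambda p,z:unproj('top',f(p),z)[0][:2]
sp=U((280,273),.043);bc=U((281,279),.022);print('spindle',sp,'bolster',bc)
c=(sp+bc)/2
for n,p,z in(('key',(152,123),.033),('wide',(172,373),.037),('narrow',(430,270),.036),('cup',(210,185),.079)):
    d=U(p,z)-c;print(n,U(p,z),'r',np.hypot(*d),'ang',np.degrees(np.arctan2(d[1],d[0])))
print(robot.current_eef_rot(),robot.current_time_s())
for off in(0,180):
  for th in(42,0,-50,-56):
    q=c+.048*np.array([np.cos(np.radians(th)),np.sin(np.radians(th))])
    yaw=(th+off+180)%360-180
    j=robot.inverse_kinematics([*q,.069],[180,0,yaw]);print(th,yaw,None if j is None else np.round(j))
E
```

```text
spindle [ 0.5349534  -0.04140653] bolster [ 0.5343933  -0.04183468]
key [0.60257813 0.01220341] r 0.08664920547363297 ang 38.40173464806246
wide [0.49363757 0.0061197 ] r 0.06295293504681623 ang 130.68111480704937
narrow [ 0.53524838 -0.10611637] r 0.06449832693484875 ang -89.48917369196745
cup [ 0.56914487 -0.01300139] r 0.04480340647836968 ang 39.70039903608684
[1.79997888e+02 8.11969122e-04 2.54297724e+01] 1.05
42 42 [ 21.  33. -30.  96.  19.  57. -64.]
0 0 [ 14.  32. -17.  94.  11.  56. -96.]
-50 -50 [  12.   30.   -8.   96.    5.   54. -138.]
-56 -56 [  11.   29.   -6.   97.    4.   54. -143.]
42 -138 [ 39.  45. -62.  95.  43.  67.  98.]
0 -180 [ 27.  36. -36.  93.  23.  59.  74.]
-50 130 [ 33.  35. -38.  95.  25.  58.  26.]
-56 124 [ 33.  34. -37.  96.  24.  58.  21.]
```

```bash
cat >> h.py <<'E'
C=np.array([.5347,-.0416])
def pose(th,z=.069,r=.048):
    return [C[0]+r*np.cos(np.radians(th)),C[1]+r*np.sin(np.radians(th)),z],[180,0,th]
E
python3 - <<'E'
from h import *
fingers.gripper_to(.75,20)
p,o=pose(40,.18);robot.move_to(p,o)
p,o=pose(40);print(robot.line_to(p,o,velocity=.1,f_stop=6))
print(robot.current_tool_pos(),robot.current_contact_force(),robot.current_finger_gap(),robot.current_time_s())
grab('scene','s2.png',(230,160,370,270),5)
E
```

```text
False
[ 0.57218924 -0.01063322  0.06980286] [0.46743837 0.48835963 0.07009788] 0.7489401677585255 4.7917
```

View pics/s2.png

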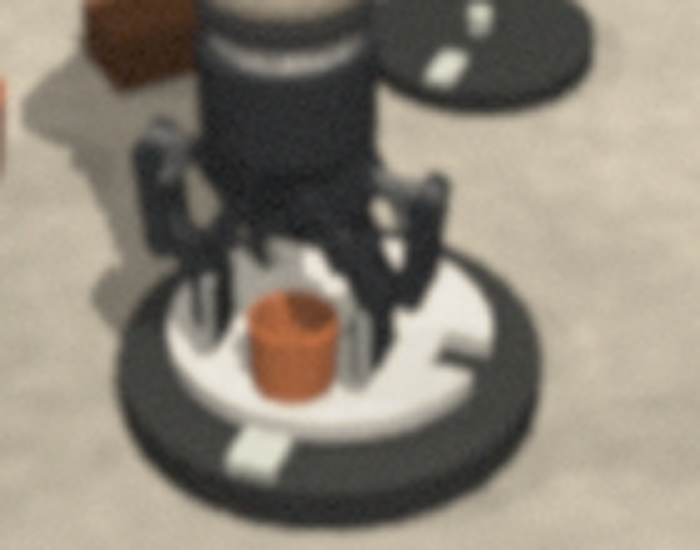

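The cup sits between the pads, roughly centred. I'll narrow the cage and push clockwise to about 10° short of the target.

```bash
python3 - <<'E'
from h import *
fingers.gripper_to(.58,20)
F0=robot.current_contact_force();print(F0,robot.current_finger_gap())
for th in range(34,-45,-6):
    p,o=pose(th);s=robot.line_to(p,o,velocity=.05,f_stop=15)
    print(th,s,np.round(robot.current_contact_force()-F0,1),round(robot.current_time_s(),1))
    if s: break
grab('top','t3.png',(272,140,352,220),7)
E
```

```text
[-0.33771349  0.23100176  0.18847758] 0.5788644272567641
34 False [ 0.   0.2 -0.2] 5.4
28 False [ 0.2 -0.2  0.3] 5.7
22 False [0.4 0.5 0.3] 5.9
16 False [ 0.9  1.6 -0.8] 6.2
10 False [ 0.2 -0.1 -0.4] 6.4
4 False [ 0.8 -0.2  0.3] 6.7
-2 False [ 0.9 -0.  -1.3] 6.9
-8 False [ 0.2 -0.7  0.2] 7.2
-14 False [ 0.7 -0.5  0.6] 7.5
-20 False [ 0.5 -0.   0.4] 7.7
-26 False [-0.5 -0.4 -0.5] 8.0
-32 False [ 0.3 -0.5 -0.7] 8.2
-38 False [ 0.1 -0.9 -0.4] 8.5
-44 False [-0.4  0.6 -1.2] 8.8
```

View pics/t3.png

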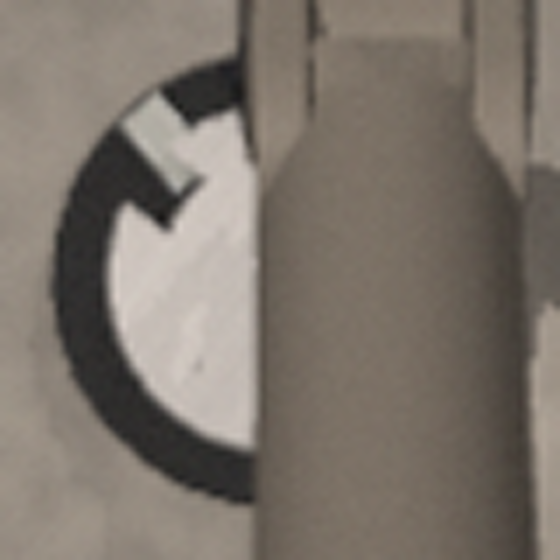

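The notch is still about 13° anticlockwise of the key (inner corners at (200,180) and (168,228)). I'll go on slowly, stopping on contact.

```bash
python3 - <<'E'
from h import *
F0=robot.current_contact_force()
for th in np.arange(-46,-56.1,-2):
    p,o=pose(th);s=robot.line_to(p,o,velocity=.02,f_stop=6);robot.pause(.15)
    print(th,s,np.round(robot.current_contact_force()-F0,1),round(robot.current_time_s(),1))
    if s: break
a=grab('top')[140:220,272:352,::-1];b=grab('scene')[190:270,240:340,::-1]
cv2.imwrite('pics/t4.png',np.hstack([cv2.resize(x,None,fx=4,fy=4,interpolation=2) for x in(a,b)]))
E
```

```text
-46.0 False [-0.   0.7 -0.2] 9.2
-48.0 False [-0.1  0.9 -0.9] 9.6
-50.0 False [-0.6  1.3 -0.4] 10.0
-52.0 False [-0.4  0.4 -0.1] 10.4
-54.0 False [-0.5  0.1 -1.1] 10.8
-56.0 False [-1.8  0.6  0.1] 11.2
```

View pics/t4.png

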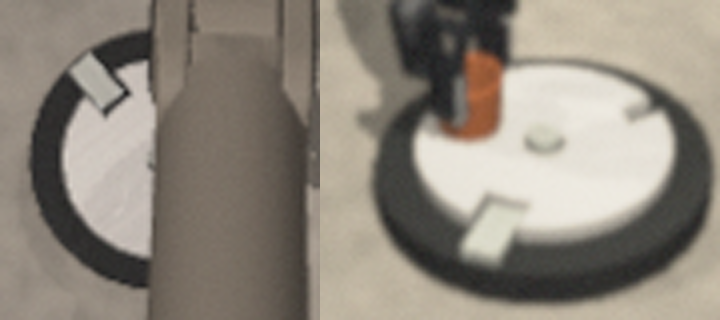

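The key now lies inside the wide notch and the plate looks flat. I'll open, lift clear and check.

```bash
python3 - <<'E'
from h import *
fingers.gripper_to(.72,20)
p=robot.current_tool_pos();p=np.array(p)
robot.line_to([p[0],p[1],.17],velocity=.08)
robot.move_to([.45,-.35,.25],[180,0,0]);robot.pause(.5)
print(robot.current_time_s())
a=grab('top')[140:220,272:352,::-1];b=grab('scene')[190:270,240:340,::-1]
cv2.imwrite('pics/t5.png',np.hstack([cv2.resize(x,None,fx=4.4,fy=4.4,interpolation=2) for x in(a,b)]))
for l in('spare_cup','slab','round_blank','spacer'): print(l,[np.round(d['rect']) for d in recognise(l,'top')[:1]])
E
```

```text
14.825
spare_cup [array([396., 148.,  22.,  26.])]
slab [array([187., 154.,  32.,  31.])]
round_blank [array([191., 204.,  28.,  25.])]
spacer [array([411., 200.,  22.,  34.])]
```

View pics/t5.png

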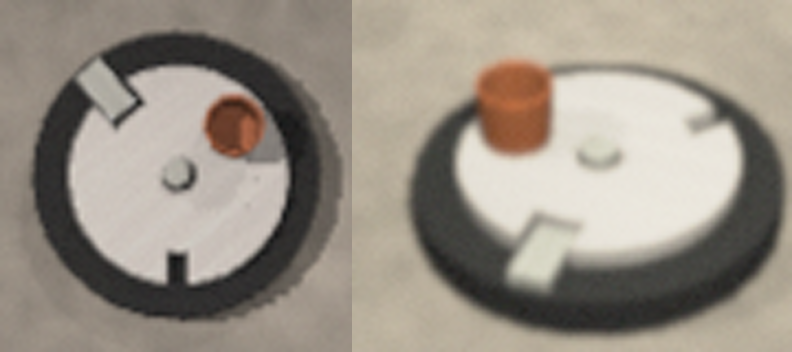

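Key is in the notch, and the cup is upright at (233,125) in the left half. To confirm it lies flat, I'll overlay the predicted rim for flat (green) and cocked (red).

```bash
python3 - <<'E'
from h import *
out=[]
t=np.radians(np.arange(0,360,3));k=np.radians(39)
for n,(x,y) in(('scene',(240,185)),('top',(277,145))):
    im=vision.grab_frame(n)[y:y+80,x:x+ (100 if n=='scene' else 72),::-1]; S=4.6
    im=cv2.resize(im,None,fx=S,fy=S,interpolation=2)
    def dr(r,z,tl,col):
        dx=r*np.cos(t);dy=r*np.sin(t);zz=z+tl*(dx*np.cos(k)+dy*np.sin(k))
        for u in (proj(n,np.c_[C[0]+dx,C[1]+dy,zz])-[x,y]+.5)*S: cv2.circle(im,tuple(np.int32(np.round(u))),1,col,-1)
    dr(.1,.025,0,(255,0,255));dr(.075,.035,0,(0,200,0));dr(.075,.0395,.061,(0,0,255))
    out.append(im)
cv2.imwrite('pics/t6.png',np.hstack(out))
E
```

```text
(no output)
```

View pics/t6.png

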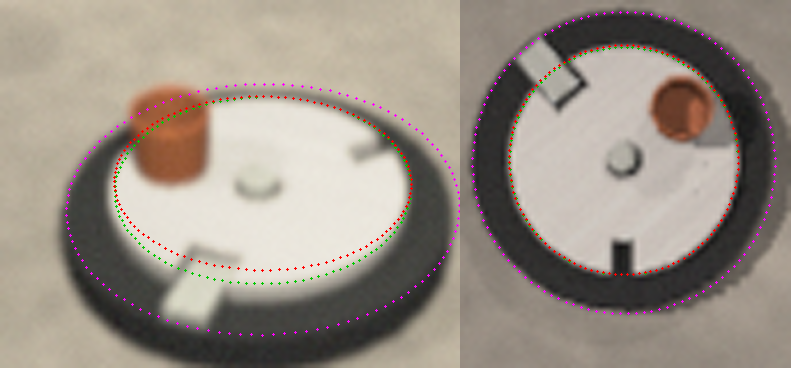

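Allowing for the scene camera's small offset (the bolster outline is shifted the same way), the rim fits the flat outline and not the cocked one.

```bash
python3 -c "
from h import *
workorder.close_job();print(robot.current_time_s())"
```

```text
the job is handed in; nothing more can be done
the job is handed in; nothing more can be done
```

The plate is turned onto the key and lies flat on the bolster, and the job is handed in. I pushed it about 92° clockwise by the copper cup, with the jaws held loosely around the cup so nothing was lifted. Then I opened the jaws and moved the arm away; the clock read about 15 s after that, well inside the 45 s.

**Plate:** In the last pictures the key lies inside the wide notch and the cup stands upright. The rim matches the predicted flat outline and not the cocked one, once I allow for the scene camera being 1–2 pixels off. That offset is my reading by eye from the bolster's outline, not a fitted value. The top view alone could not tell flat from cocked.

**Forces:** The readings I took during the push changed by less than about 2 N from the level before it, and the contact stop never tripped.

**Bystanders:** The spare cup, slab, round blank and spacer were found within 1 pixel of where they started, except the round blank. It read 4 pixels off in column, which I put down to detector scatter because the arm never went near it; I did not measure it again.

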